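# Load the sample cassette under the meter's leaf spring

### The arm

A 7-joint arm with a two-finger parallel gripper is mounted at the origin on the work surface. World frame = base frame: x ahead of the robot, y to its left, z up, the work surface at z = 0. Lengths are in m, angles in rad, forces in N, time in s.
With the tool pointing down it reaches from about 0.425 to 0.825 m from the base axis. Payload 3.6 kg.
Tool frame: the origin (TCP) lies midway between the tips of the shut fingers; the grasp point (between the pads) lies 19 mm behind it (env.grasp_offset is the distance from the TCP to the grasp point, in m); z points along the fingers, y is the line along which they close (so a half turn about z gives the same grasp; the last joint's range is limited). The gripper opens to 93 mm and grips with 3 to 60 N. Pads are 15 mm wide; open, the fingers measure 128 mm over their backs; the gripper's body (75 mm by 188 mm) begins 65 mm behind the grasp point.
Start: joints at [-1.308, 0.615, -0.013, 1.423, 0.008, 1.103, -0.04], TCP at [0.186, 0.623, 0.219] pointing down, gripper open.
Joint ranges: [-3.12, 3.12], [-0.3, 2.06], [-1.34, 1.32], [0.26, 2.42], [-1.36, 4.5], [0.01, 1.98], [-2.84, 2.84]. Speed limits (rad/s): [2.79, 2.79, 3.14, 3.14, 3.14, 3.14, 3.14].

### API

Orientations are given as a rotation vector (axis times angle).
In Python, from cell import env gives the robot as it stands.
- The arm moves only by the tool carry_out, never from a script. Its argument "rows" is a list that holds one entry, the list of rows, each a list of 7 numbers: the shift along the tool's x, y, z in cm, then the turn, a rotation vector about the tool's x, y, z in rad, then the opening in per cent of the stroke, from 0 (shut) to 100 (fully open). In form: [[[dx, dy, dz, ax, ay, az, grip], ...]]. A call has 1 to 20 rows; each row shifts and turns the commanded pose from where the row before left it, along the tool's axes as they then stand; what a row does not reach is not made up. A row lasts 1/12 s, in which the tool goes at most 41.7 mm and 7.16 degrees, less where a joint would pass 70% of its speed; a pose out of reach is approached as far as the arm can. A call is refused whole if a number of a shift passes 4.17 or a number of a turn 0.125, either way. A call with a gripper value outside its range is refused whole. The fingers move at their own pace and stop on an object; "newtons" is the grip in N (left out, the last holds). Time passes only in rows, so rows that do not move let the fingers close. It gives the time, the measured TCP pose, the force, the opening and the grip force at its end, in the units of the state.
- env.get_obs(): the state, without advancing time (a new reading comes with each control period).
- env.snapshot(name): name is "scene" or "top"; returns the picture (420x560x3 uint8, red, green, blue); there is no depth.
- env.camera_model(name): a dict with "camera_matrix" (3x3 intrinsics, pixels), "view" (4x4, takes a point from world to camera coordinates). Camera axes: x right, y down, z forward; pixel columns grow to the right and rows downward; lengths in m; the calibration is good to about 2 mm. A picture is of the moment at which its call begins. camera_model takes no time and is no camera call.
- env.job_done(): hands the job in; it is judged then, once.
Trained networks look in the newest picture that a camera, given by its name, has taken for a name from the list of things; names that differ only in an ending like _2 or _b are one class to them, and where a whole thing is asked for, a point or a joint stands for the part that bears it (a point fixed in the world has none). Each returns a list of dicts, best first, with "confidence" (0 to 1); they miss things now and then, are a little off and sometimes report something else, mostly with a low value. They report only what shows in the picture. A call takes as long as a camera call. They do not tell look-alikes from the thing itself.
- env.search_frame(query, camera): "pixel" ([column, row] in pixels, amid what is visible of it).
The state is a dict: "time": time; "joints": joint angles; "joint_vel": joint speeds; "joint_torque": joint torques, N m; "tcp_pos": TCP position; "orientation": TCP orientation; "ft_force": force on the tool from outside, world axes, zero at the start; "torque": the same for the moment, N m; "opening": finger opening in m; "gripper_force": force on a finger pad.
Only numpy, scipy, OpenCV 4.12 (cv2) and the standard library are available. Lean on these libraries where they do the work, as an engineer would, in place of code of your own. Each camera call takes 0.05 s, during which the arm holds its last target. There are 200 camera calls.

### The job

With the fingertips, press the blue sample cassette down on its sprung orange plate and, keeping it pressed, slide it under the dark gate bar and the copper leaf spring until it is fully home against the back stop and the orange plate has popped up behind it. Then press the green button fully down and let it come back up. Do not pick up the cassette, and leave the other things on the counter alone.

Things in the scene. Friction and masses are not known exactly. Their poses are not given: they have to be found in the camera images.
- meter: White and grey bench colour meter, 340 x 165 mm, fixed; place and yaw vary. Origin on the counter, on the centre line of its loading channel; x runs along the channel towards the housing (the loading direction), y left, z up. Channel 63 mm wide between aluminium rails (tops at z 34 mm). Housing from x 120 to 205 mm, 64 mm high, y -115 to +50 mm.
- gate (a point): Middle of the underside of the dark gate bar across the channel, at meter x 40.5, z 45.5 mm; the bar is 5 mm thick in x and z (top at z 50.5 mm).
- stop (a point): Foot of the black back stop at the channel's far end, meter x 110.5 mm, at the height of the pocket floor (z 22 mm). White ledges at the same height run along both sides of the channel; pressed down, the cassette slides on them (smooth, friction about 0.2).
- cassette_mid (a point): Blue closed sample cassette, loose, about 0.15 kg, 110 mm long (x), 60 mm wide, lined up with the channel. This point is its centre, 10 mm above its underside. It starts on the raised plate, at meter x -65 to -40, z 41 mm: so high, its nose strikes the gate bar. To pass it must be pressed down 9 mm onto the ledges (z 32 mm) and held there while it slides.
- deck (a point): Middle of the top of the cassette's low rear deck with a black rubber pad, to press on: the rear 33 mm (cassette x -55 to -22), 13 mm thick, top at meter z 44 mm at the start, 35 mm pressed down. The front part (x -22 to +55) is 20 mm thick, so at x -22 (16.5 mm ahead of this point) an upright step 7 mm high faces the rear; a fingertip on the deck can push against it.
- home (a point): Point fixed to the meter where the cassette's centre is when it is fully home (meter x 55, y 0, z 32 mm; the back stop allows 0.5 mm more). Axes as the meter's.
- plate (a joint): Sprung orange loading plate under the cassette, 120 x 38 mm, meter x -124 to -4 mm, top at z 31 mm when up. Value: how far it is pressed down, m (0.009 when the cassette lies on the ledges). Pushes up with 4 N at 0, 8 N at 0.009: press with 10 to 20 N while sliding. It pops back to 0 behind the cassette, locking it, once that is within 4 mm of home.
- leaf (a joint): Copper leaf spring, 44 mm wide, behind the gate bar; its lowest point is at meter x 95 mm, z 38.5 mm, its upturned lip begins at x 77 mm, z 48 mm. Value in rad, 0 at rest, about 0.09 when the cassette's front (top at z 42 mm) is under it; it then presses down on the cassette with about 3 to 4 N and drags.
- button_top (a point): Centre of the top face of the round green push button, 28 mm across, on the right of the channel on the meter's base; pressed straight down.
- button (a joint): Travel of the green button in m: 0 up, 0.006 fully down (about 5 N); it springs back.
- spare_mid (a point): Red spare cassette, same shape, lying left of the meter; bystander. Point 10 mm above its underside.
- glass1: Glass tasting bowl, 80 mm across, 55 mm high, left of the meter; bystander. Origin at the centre of its underside.
- glass2: Second such glass bowl, on the right of the counter; bystander.
- glass3: Third such glass bowl, at the left or right of the counter; bystander.
- foam_cup: White foam cup, 76 mm across, 115 mm high; bystander. Origin at the centre of its underside.
- marker: Blue marker pen lying down, 125 mm long, 16 mm thick; bystander.
- spoon: Metal spoon lying down, 160 mm long; bystander.
- pot: Terracotta cup, 90 mm across, 70 mm high; bystander.
Mind the look-alikes: they are no part of the job. Of the things like the part that bears cassette_mid, leave any that is pink; of the rest the larger one is meant.

How it is judged:
On the way, in this order (a step that is already met when the one before it is completed fails the run):
1. the cassette is pressed down by the fingers, before the gate bar (value of joint plate above 0.0045 m and contact force between the fingers and cassette above 3 N and x of cassette_mid in the frame of meter below -0.012 m), for 0.03 s.
2. held low, its front has passed under the gate bar (x of cassette_mid in the frame of meter above 0 m and z of cassette_mid in the frame of meter below 0.036 m), for 0.02 s.
3. the cassette is home and the plate has popped up behind it (x of cassette_mid in the frame of meter above 0.051 m and z of cassette_mid in the frame of meter below 0.0345 m and value of joint plate below 0.002 m), for 0.1 s.
4. the green button is pressed fully down (all of step 3 and value of joint button above 0.0045 m), for 0.02 s.
At the end, for the whole second after the job is handed in: The cassette rests on the pocket floor within 4 mm of home, under the leaf spring, the orange plate is up behind it (within 2 mm), and the button is up again (all of step 3 and value of joint leaf above 0.04 rad and value of joint button below 0.0015 m and linear speed of cassette below 0.01 m/s); the robot touches nothing.
It fails at once if the cassette is lifted more than 12 mm above where it started or tipped by more than 20 degrees (z of cassette_mid in the frame of meter above 0.053 m or angle between cassette_mid's own z axis and vertical above 0.35 rad).
It fails at once if a bystander is moved by more than 25 mm (distance of any of spare_mid, glass1, glass2, glass3, foam_cup, marker, spoon, pot from where it was at the start of the episode above 0.025 m).
It also fails if it takes over 53 s, if anything falls off the work surface, if the arm or the gripper's body presses on something with over 40 N, if the wrist force passes 120 N, or if a joint passes its speed limit or range.

## Working session

There is one attempt and no reset: what is moved stays moved. The work goes in short steps, Python scripts to look and compute and a tool call to move; the robot and the scene stay as the last step left them, time stands still between calls to the robot, and variables do not carry over. Pictures are saved under pics/ and viewed, at most 10 in all, crops included, and the job is handed in when it is done.

Besides the shell and the picture viewer there is one more tool, called after "Emit:" in YAML: its name, and indented under it one key for each argument. carry_out: Moves the arm, as the interface text tells. Its arguments: {"type":"object","properties":{"rows":{"type":"array","items":{"type":"array","items":{"type":"array","items":{"type":"number"}}}},"newtons":{"type":"number"}},"required":["rows"]}

```bash
mkdir -p pics; cat > h.py <<'E'
import numpy as np, cv2
from scipy.spatial.transform import Rotation as R
from cell import env
def ray(cam,px,z):
    m=env.camera_model(cam);K=np.array(m["camera_matrix"]);V=np.array(m["view"])
    d=V[:3,:3].T@np.linalg.solve(K,[px[0],px[1],1]);o=-V[:3,:3].T@V[:3,3]
    return o+d*(z-o[2])/d[2]
def proj(cam,p):
    m=env.camera_model(cam);K=np.array(m["camera_matrix"]);V=np.array(m["view"])
    c=K@(V[:3,:3]@np.array(p)+V[:3,3]);return c[:2]/c[2]
def snap(cam,name):
    im=env.snapshot(cam);cv2.imwrite(f"pics/{name}.png",cv2.cvtColor(np.asarray(im),cv2.COLOR_RGB2BGR));return im
E
python3 - <<'E'
from h import *
for c in("top","scene"):
    snap(c,c+"1")
    for q,z in(("cassette_mid",.041),("deck",.044),("gate",.0455),("button_top",.03),("stop",.022),("meter",.03),("spare_mid",.01)):
        for r in env.search_frame(q,c)[:4]:
            print(c,q,np.round(r["pixel"]),round(r["confidence"],2),np.round(ray(c,r["pixel"],z),3))
    print(np.round(env.camera_model(c)["view"],2).tolist())
a=cv2.imread("pics/top1.png");b=cv2.imread("pics/scene1.png")
cv2.imwrite("pics/t.png",cv2.resize(a,(800,600),interpolation=cv2.INTER_CUBIC))
print(env.get_obs())
E
```

```text
top cassette_mid [307. 231.] 0.97 [ 0.514 -0.084  0.041]
top cassette_mid [256. 291.] 0.8 [0.342 0.053 0.041]
top cassette_mid [316. 292.] 0.69 [ 0.343 -0.111  0.041]
top deck [257. 294.] 0.89 [0.333 0.052 0.044]
top deck [310. 229.] 0.86 [ 0.52  -0.092  0.044]
top deck [313. 291.] 0.66 [ 0.345 -0.104  0.044]
top deck [259. 239.] 0.18 [0.487 0.052 0.044]
top gate [327. 194.] 0.58 [ 0.623 -0.14   0.046]
top gate [440. 187.] 0.28 [ 0.653 -0.466  0.046]
top stop [326. 190.] 0.84 [ 0.643 -0.14   0.022]
top meter [325. 195.] 0.63 [ 0.624 -0.134  0.03 ]
top meter [311. 229.] 0.17 [ 0.523 -0.095  0.03 ]
top spare_mid [258. 237.] 0.59 [0.497 0.058 0.01 ]
[[0.03, -1.0, -0.01, -0.02], [-0.97, -0.03, -0.23, 0.54], [0.23, 0.01, -0.97, 1.19], [0.0, 0.0, 0.0, 1.0]]
scene cassette_mid [255. 217.] 0.81 [ 0.514 -0.092  0.041]
scene cassette_mid [281. 193.] 0.74 [0.397 0.035 0.041]
scene cassette_mid [236. 202.] 0.57 [ 0.406 -0.125  0.041]
scene deck [234. 200.] 0.73 [ 0.398 -0.129  0.044]
scene deck [281. 191.] 0.73 [0.391 0.037 0.044]
scene deck [257. 222.] 0.6 [ 0.544 -0.094  0.044]
scene gate [255
[... 457 characters left out ...]
'time': 0.8, 'joints': array([-1.30748244,  0.61487515, -0.01260764,  1.42337662,  0.00808669,
        1.10337883, -0.04042122]), 'joint_vel': array([-0.00076503, -0.00091345,  0.00073323, -0.00161906, -0.00121597,
       -0.00152224, -0.0007574 ]), 'joint_torque': array([-3.16711657e-04, -4.58764565e+01,  2.08743643e-01, -1.66025770e+01,
       -6.10825396e-02,  1.29053256e-02,  1.95201517e-05]), 'tcp_pos': array([0.18571876, 0.62289224, 0.2186641 ]), 'orientation': array([-4.53606738e-01, -3.10862031e+00, -2.88177947e-05]), 'ft_force': array([-0.29111442,  1.06022351,  0.1688827 ]), 'torque': array([0.01903331, 0.00570906, 0.00721292]), 'gripper_force': 0.0, 'opening': 0.09307316724486149}
```

View pics/t.png

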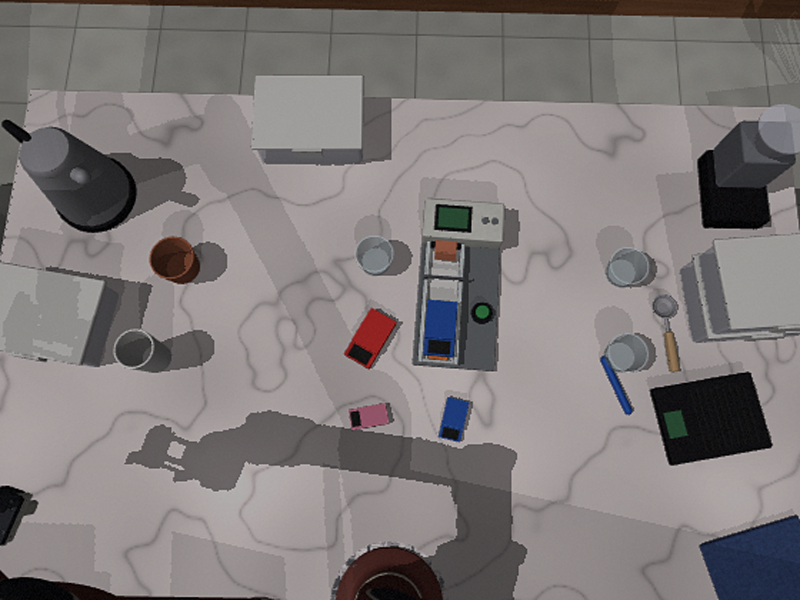

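View pics/scene1.png

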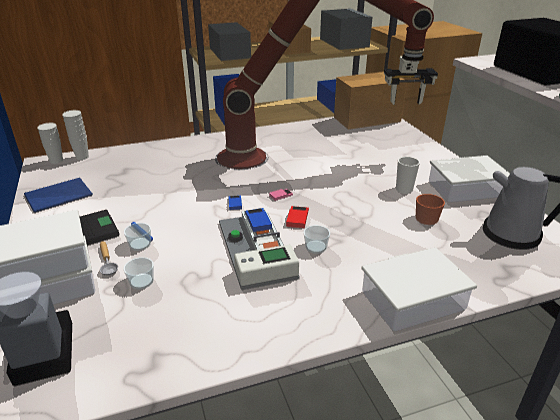

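```bash
python3 - <<'E'
from h import *
im=cv2.imread("pics/top1.png");hsv=cv2.cvtColor(im,cv2.COLOR_BGR2HSV)
def seg(lo,hi,box):
    m=cv2.inRange(hsv,lo,hi);k=np.zeros_like(m);x0,y0,x1,y1=box;k[y0:y1,x0:x1]=m[y0:y1,x0:x1]
    c=max(cv2.findContours(k,0,2)[0],key=cv2.contourArea);return c
b=seg((100,120,60),(130,255,255),(285,195,335,260))
print("blue bbox",cv2.boundingRect(b))
for n,c,z in(("bluetop",b,.051),("smallblue",seg((100,120,60),(130,255,255),(300,270,335,315)),.02),):
    r=cv2.boxPoints(cv2.minAreaRect(c));w=np.array([ray("top",p,z)[:2] for p in r]);print(n,np.round(r,1).tolist(),np.round(w,3).tolist(),"sides",np.round(np.linalg.norm(w-np.roll(w,1,0),axis=1),3))
g=seg((45,80,50),(85,255,255),(325,205,350,235));M=cv2.moments(g);p=(M['m10']/M['m00'],M['m01']/M['m00']);print("button",p,cv2.boundingRect(g),ray("top",p,.03))
c=im[130:270,270:370];cv2.imwrite("pics/crop.png",cv2.resize(c,None,fx=5.7,fy=4.2*1.0,interpolation=cv2.INTER_CUBIC) if 0 else cv2.resize(im[135:315,240:370],None,fx=3.3*1.0,fy=3.3,interpolation=cv2.INTER_CUBIC))
E
```

```text
blue bbox (296, 210, 24, 40)
bluetop [[295.79998779296875, 247.8000030517578], [298.70001220703125, 209.3000030517578], [319.8999938964844, 210.89999389648438], [317.0, 249.39999389648438]] [[0.463, -0.053], [0.574, -0.059], [0.571, -0.119], [0.46, -0.112]] sides [0.059 0.111 0.06  0.111]
smallblue [[306.6000061035156, 305.3999938964844], [313.0, 277.5], [328.0, 281.0], [321.6000061035156, 308.79998779296875]] [[0.307, -0.087], [0.384, -0.104], [0.376, -0.146], [0.299, -0.129]] sides [0.042 0.079 0.043 0.079]
button (337.19420289855066, 217.83768115942027) (333, 214, 10, 9) [ 0.55699812 -0.17069842  0.03      ]
```

View pics/crop.png

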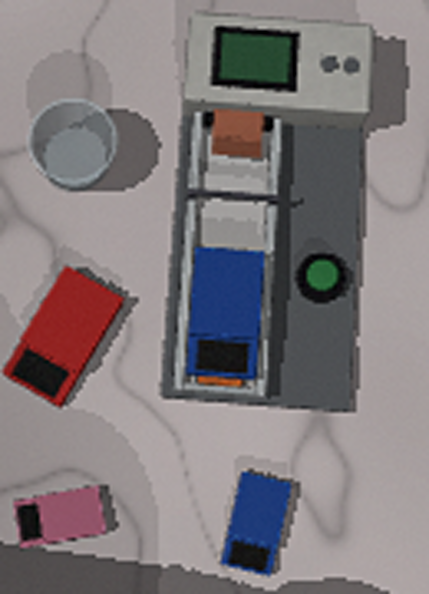

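```bash
python3 - <<'E'
from h import *
cr=lambda x,y:((x+.5)/3.3-.5+240,(y+.5)/3.3-.5+135)
for n,p,q,z in(("bar",(190,197),(285,202.5),.0505),("front",(163,397),(355,410),.015),("right",(355,410),(365,190),.015),("railL",(179,388),(192,215),.034),("railR",(265,394),(277,210),.034)):
    a,b=ray("top",cr(*p),z),ray("top",cr(*q),z);d=b-a;print(n,np.round(a,3),np.round(b,3),np.arctan2(d[1],d[0]))
im=cv2.imread("pics/scene1.png");hsv=cv2.cvtColor(im,cv2.COLOR_BGR2HSV)
m=cv2.inRange(hsv,(45,80,50),(85,255,255));k=np.zeros_like(m);k[225:245,222:250]=m[225:245,222:250];M=cv2.moments(k,True);p=(M['m10']/M['m00'],M['m01']/M['m00']);print(p)
for z in(.02,.025,.03,.035,.04):print(z,ray("scene",p,z),ray("top",(337.2,217.84),z))
yaw=-.06;C=np.array([.517,-.0858]);u=np.array([np.cos(yaw),np.sin(yaw)])
bar=(ray("top",cr(190,197),.0505)+ray("top",cr(285,202.5),.0505))[:2]/2
print("cass x",40.5-1e3*(bar-C)@u)
print("deck",C-.0385*u,"home C",C+u*((bar-C)@u+.0145))
Rd=R.from_rotvec([-.4536,-3.1086,0]).as_matrix();print(Rd.round(3))
E
```

```text
bar [ 0.618 -0.053  0.05 ] [ 0.616 -0.136  0.05 ] -1.602758471974216
front [ 0.447 -0.035  0.015] [ 0.441 -0.201  0.015] -1.6098323629894153
right [ 0.441 -0.201  0.015] [ 0.64  -0.211  0.015] -0.05000523441187397
railL [ 0.453 -0.048  0.034] [ 0.607 -0.056  0.034] -0.05204077115380555
railR [ 0.45  -0.122  0.034] [ 0.613 -0.131  0.034] -0.05553655630577294
(235.07407407407408, 233.14814814814815)
0.02 [ 0.54831405 -0.16692498  0.02      ] [ 0.55938373 -0.17193134  0.02      ]
0.025 [ 0.55529274 -0.16848077  0.025     ] [ 0.55818772 -0.17132323  0.025     ]
0.03 [ 0.56227142 -0.17003655  0.03      ] [ 0.55699172 -0.17071512  0.03      ]
0.035 [ 0.56925011 -0.17159234  0.035     ] [ 0.55579572 -0.17010701  0.035     ]
0.04 [ 0.57622879 -0.17314813  0.04      ] [ 0.55459971 -0.1694989   0.04      ]
cass x -59.730040439734665
deck [ 0.47856928 -0.08349139] home C [ 0.63152359 -0.09267967]
[[-0.958  0.286 -0.   ]
 [ 0.286  0.958  0.   ]
 [ 0.    -0.    -1.   ]]
```

The meant cassette is the large blue one in the channel at (307,231), 110×60 mm as described. The blue one at (316,292) measures only 79×43 mm and the one at (258,291) is pink, so both are look-alikes. The crop confirms this: the large one sits behind the gate bar, and the red spare and the glass bowl stand to the left of the meter. Next I turn the tool and move above the deck.

Emit:
carry_out:
  rows:
    - [[0,0,0,0,0,-0.119,0],[0,0,0,0,0,-0.1185,0],[-2.55,-2.8,0,0,0,0,0],[-2.55,-2.8,0,0,0,0,0],[-2.55,-2.8,0,0,0,0,0],[-2.55,-2.8,0,0,0,0,0],[-2.55,-2.8,0,0,0,0,0],[-2.55,-2.8,0,0,0,0,0],[-2.55,-2.8,0,0,0,0,0],[-2.55,-2.8,0,0,0,0,0],[-2.55,-2.8,0,0,0,0,0],[-2.55,-2.8,0,0,0,0,0],[-2.55,-2.8,0,0,0,0,0],[-0.55,-3.82,0,0,0,0,0],[-0.55,-3.82,0,0,0,0,0],[-0.55,-3.82,0,0,0,0,0],[-0.55,-3.82,0,0,0,0,0],[-0.55,-3.82,0,0,0,0,0]]

```text
time: 2.3
tcp_pos: [0.4673, 0.1067, 0.219]
orientation: [0.082, 3.14, 0.0]
ft_force: [0.8, -0.4, 0.0]
opening: 0.0004
gripper_force: 0.0
```

Emit:
carry_out:
  rows:
    - [[-0.55,-3.82,0,0,0,0,0],[-0.55,-3.82,0,0,0,0,0],[-0.55,-3.82,0,0,0,0,0],[-0.55,-3.82,0,0,0,0,0],[-0.55,-3.82,0,0,0,0,0],[0,0,3,0,0,0,0],[0,0,3,0,0,0,0],[0,0,3,0,0,0,0],[0,0,0,0,0,0,0],[0,0,0,0,0,0,0],[0,0,0,0,0,0,0]]

```text
time: 3.22
tcp_pos: [0.4859, -0.0837, 0.13]
orientation: [0.082, 3.138, -0.0]
ft_force: [-0.8, -0.3, -0.7]
opening: 0.0004
gripper_force: 0.0
```

Emit:
carry_out:
  rows:
    - [[0,0,2.5,0,0,0,0],[0,0,2.5,0,0,0,0],[0,0,1.8,0,0,0,0],[0,0,0,0,0,0,0],[0,0,0,0,0,0,0]]

```text
time: 3.63
tcp_pos: [0.4857, -0.0837, 0.0619]
orientation: [0.081, 3.139, -0.0]
ft_force: [-0.1, 0.6, 0.4]
opening: 0.0007
gripper_force: 0.0
```

```bash
python3 - <<'E'
from h import *
a=snap("scene","s2");b=snap("top","t2")
i=cv2.imread("pics/s2.png")[170:290,200:320];j=cv2.imread("pics/t2.png")[150:270,255:375]
cv2.imwrite("pics/c2.png",np.hstack([cv2.resize(x,(400,400),interpolation=cv2.INTER_CUBIC) for x in(i,j)]))
print(env.get_obs()["tcp_pos"],proj("scene",[.495,-.0847,.051]),proj("top",[.495,-.0847,.051]))
E
```

```text
[ 0.48643718 -0.0838692   0.06260862] [255.44162739 211.11671659] [307.44597894 236.74768414]
```

View pics/c2.png

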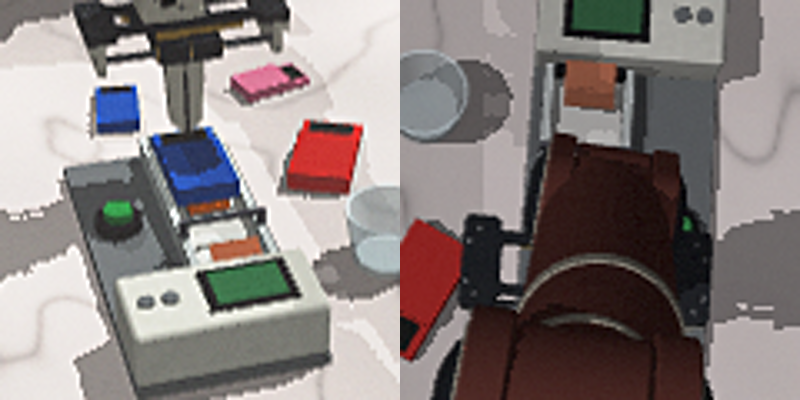

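The left half (scene) shows the shut fingertips, tips at about (187,130) in the crop, just behind the step over the black pad. The right half (top) shows the arm hiding the cassette. I back off 3 mm and lower until contact.

Emit:
carry_out:
  rows:
    - [[0.3,0,0,0,0,0,0],[0,0,1.0,0,0,0,0],[0,0,0.6,0,0,0,0],[0,0,0.3,0,0,0,0],[0,0,0.3,0,0,0,0],[0,0,0.2,0,0,0,0],[0,0,0,0,0,0,0],[0,0,0,0,0,0,0]]

```text
time: 4.4
tcp_pos: [0.4818, -0.0836, 0.0368]
orientation: [-0.082, -3.14, 0.0]
ft_force: [-0.7, -0.0, 5.0]
opening: 0.0004
gripper_force: 2.9
```

Emit:
carry_out:
  rows:
    - [[0,0,0.15,0,0,0,0],[0,0,0.1,0,0,0,0],[0,0,0.1,0,0,0,0],[0,0,0,0,0,0,0],[0,0,0,0,0,0,0]]

```text
time: 4.82
tcp_pos: [0.4818, -0.0836, 0.0352]
orientation: [0.082, 3.14, -0.0]
ft_force: [-4.0, 0.3, 22.1]
opening: 0.0002
gripper_force: 10.6
```

Emit:
carry_out:
  rows:
    - [[0,0,-0.08,0,0,0,0],[-0.2,0,0,0,0,0,0],[-0.3,0,0,0,0,0,0],[-0.3,0,0,0,0,0,0],[-0.3,0,0,0,0,0,0],[-0.3,0,0,0,0,0,0],[-0.3,0,0,0,0,0,0],[0,0,0,0,0,0,0]]

```text
time: 5.48
tcp_pos: [0.4969, -0.0846, 0.0353]
orientation: [-0.083, -3.137, -0.0]
ft_force: [-5.0, 0.4, 16.8]
opening: 0.0004
gripper_force: 8.8
```

Emit:
carry_out:
  rows:
    - [[-0.3,0,0,0,0,0,0],[-0.3,0,0,0,0,0,0],[-0.3,0,0,0,0,0,0],[-0.3,0,0,0,0,0,0],[-0.3,0,0,0,0,0,0],[-0.3,0,0,0,0,0,0],[-0.3,0,0,0,0,0,0],[-0.3,0,0,0,0,0,0],[0,0,0,0,0,0,0]]

```text
time: 6.23
tcp_pos: [0.5214, -0.0859, 0.0353]
orientation: [-0.082, -3.138, 0.0]
ft_force: [-4.2, 1.1, 15.8]
opening: 0.0003
gripper_force: 7.9
```

Emit:
carry_out:
  rows:
    - [[-0.3,0,0,0,0,0,0],[-0.3,0,0,0,0,0,0],[-0.3,0,0,0,0,0,0],[-0.3,0,0,0,0,0,0],[-0.3,0,0,0,0,0,0],[-0.3,0,0,0,0,0,0],[-0.3,0,0,0,0,0,0],[-0.3,0,0,0,0,0,0],[-0.3,0,0,0,0,0,0],[-0.3,0,0,0,0,0,0],[-0.3,0,0,0,0,0,0],[-0.3,0,0,0,0,0,0],[0,0,0,0,0,0,0]]

```text
time: 7.32
tcp_pos: [0.5579, -0.0878, 0.0353]
orientation: [-0.083, -3.139, 0.0]
ft_force: [-4.5, 1.0, 14.3]
opening: 0.0006
gripper_force: 6.8
```

```bash
python3 - <<'E'
from h import *
a=snap("scene","s3")
i=cv2.imread("pics/s3.png")[170:290,200:320]
cv2.imwrite("pics/c3.png",cv2.resize(i,(600,600),interpolation=cv2.INTER_CUBIC))
E
```

```text
(no output)
```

View pics/c3.png

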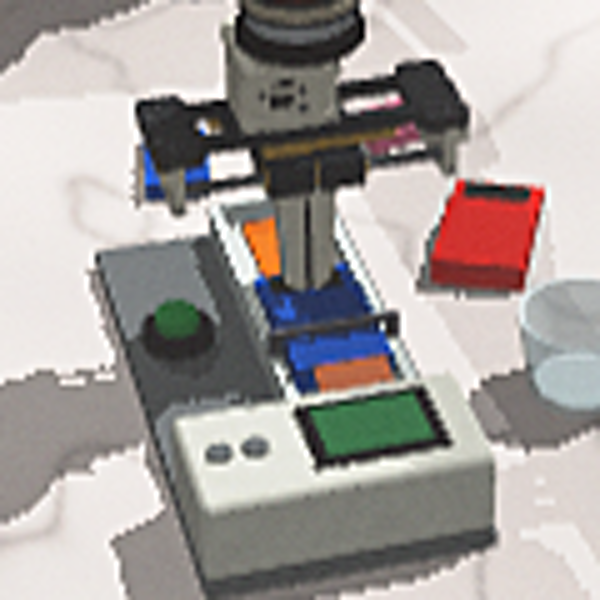

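The picture shows the cassette's front under the gate bar (blue beyond the bar at (340,350)), with the fingertips against the step on the deck. I continue.

Emit:
carry_out:
  rows:
    - [[-0.3,0,0,0,0,0,0],[-0.3,0,0,0,0,0,0],[-0.3,0,0.02,0,0,0,0],[-0.3,0,0,0,0,0,0],[-0.3,0,0,0,0,0,0],[-0.3,0,0.02,0,0,0,0],[-0.3,0,0,0,0,0,0],[-0.3,0,0,0,0,0,0],[-0.3,0,0,0,0,0,0],[-0.3,0,0,0,0,0,0],[0,0,0,0,0,0,0]]

```text
time: 8.28
tcp_pos: [0.5837, -0.0893, 0.0353]
orientation: [-0.083, -3.13, -0.0]
ft_force: [-10.4, -0.1, 21.4]
opening: 0.0002
gripper_force: 10.8
```

Emit:
carry_out:
  rows:
    - [[-0.2,0,-0.03,0,0,0,0],[-0.2,0,0,0,0,0,0],[-0.2,0,0,0,0,0,0],[-0.2,0,0,0,0,0,0],[-0.2,0,0,0,0,0,0],[0,0,0,0,0,0,0],[0,0,0,0,0,0,0]]

```text
time: 8.87
tcp_pos: [0.5841, -0.0894, 0.0353]
orientation: [-0.083, -3.109, -0.003]
ft_force: [-23.5, 1.1, 33.7]
opening: 0.0002
gripper_force: 17.0
```

Emit:
carry_out:
  rows:
    - [[0.8,0,-0.05,0,0,0,0],[0,0,0,0,0,0,0]]

```text
time: 9.03
tcp_pos: [0.5842, -0.0894, 0.0353]
orientation: [-0.083, -3.129, -0.0]
ft_force: [-9.7, 0.8, 16.5]
opening: 0.0004
gripper_force: 8.5
```

```bash
python3 - <<'E'
from h import *
snap("scene","s4");snap("top","t4");print({k:v for k,v in env.get_obs().items() if k in("tcp_pos","ft_force","orientation")})
i=cv2.imread("pics/s4.png")[200:275,215:290];j=cv2.imread("pics/t4.png")[150:270,275:360]
cv2.imwrite("pics/c4.png",np.hstack([cv2.resize(i,(400,400),interpolation=cv2.INTER_CUBIC),cv2.resize(j,(283,400),interpolation=cv2.INTER_CUBIC)]))
u=np.array([.9986,-.053]);
# predicted scene pixels in crop of bar, leaf low pt, for origin est
O=np.array([.517,-.0858])+.0597*u
for n,x,z in(("bar",.0405,.0505),("lip",.077,.048),("leaflow",.095,.0385),("stop",.1105,.042)):
    for y in(-.03,.03):
        p=O+x*u+y*np.array([.053,.9986]);q=proj("scene",[*p,z]);print(n,y,np.round((q-[215,200])*400/75))
E
```

```text
{'tcp_pos': array([ 0.58415494, -0.08940654,  0.03529881]), 'orientation': array([-8.30075151e-02, -3.12717524e+00, -6.37307230e-04]), 'ft_force': array([-10.74755044,   1.16737123,  18.96809016])}
bar -0.03 [215. 182.]
bar 0.03 [320. 165.]
lip -0.03 [231. 223.]
lip 0.03 [337. 205.]
leaflow -0.03 [240. 256.]
leaflow 0.03 [347. 238.]
stop -0.03 [247. 268.]
stop 0.03 [355. 249.]
```

View pics/c4.png

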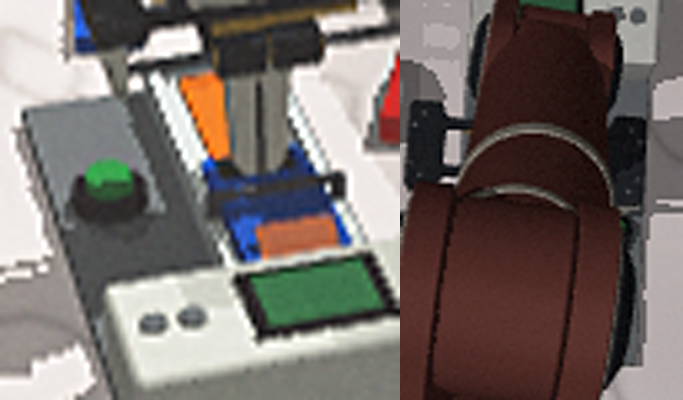

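The picture shows the cassette well under the bar and the copper leaf, but its nose is hidden behind the housing edge. I triangulate the bar and housing to see how far it really is.

```bash
python3 - <<'E'
from h import *
cr=lambda x,y:((x+.5)/3.3-.5+240,(y+.5)/3.3-.5+135)
sc=lambda x,y:((x+.5)*75/400-.5+215,(y+.5)*75/400-.5+200)
u=np.array([.9986,-.053]);v=np.array([.053,.9986]);O=np.array([.517,-.0858])+.0597*u
def m(p): d=p[:2]-O; return np.round(1e3*np.array([d@u,d@v,p[2]]),1)
print("scene bar mid",m(ray("scene",sc(270,192),.0505)), "front px",m(ray("scene",sc(270,197),.048)))
print("bar ends scene",m(ray("scene",sc(215,208),.048)),m(ray("scene",sc(335,185),.048)))
print("housing near-top edge scene",m(ray("scene",sc(105,292),.064)),m(ray("scene",sc(235,270),.064)))
print("top housing edge",m(ray("top",cr(185,108),.064)),m(ray("top",cr(370,125),.064)),m(ray("top",cr(192,14),.064)),m(ray("top",cr(373,28),.064)))
print("bar top",m(ray("top",cr(235,199.5),.0505)))
print("cass rear top img",m(ray("top",cr(222,378),.044)),"nose",m(ray("top",cr(230,250),.051)),"step",m(ray("top",cr(225,336),.051)))
print("base rear corner",m(ray("top",cr(163,397),.015)))
print("tcp",m(env.get_obs()["tcp_pos"]))
for n,a,z in(("tip TCP",env.get_obs()["tcp_pos"],0),):
    q=proj("scene",a);print(n,(q-[215,200])*400/75)
# base outline check in scene: button
print("button scene",m(ray("scene",sc(108,180),.03)),m(ray("top",(337.2,217.84),.03)))
E
```

```text
scene bar mid [55.8 -3.9 50.5] front px [57.  -4.2 48. ]
bar ends scene [ 58.6 -35.8  48. ] [56.  33.4 48. ]
housing near-top edge scene [ 136.3 -112.1   64. ] [136.7 -43.5  64. ]
top housing edge [116.   48.1  64. ] [ 113.4 -113.6   64. ] [204.3  48.4  64. ] [ 203.9 -112.1   64. ]
bar top [40.6 -1.6 50.5]
cass rear top img [-115.9   -1.3   44. ] nose [-5.2 -0.3 51. ] step [-80.8  -1.1  51. ]
base rear corner [-131.9   47.3   15. ]
tcp [ 7.6 -0.  35.3]
tip TCP [253.4209321  163.30019761]
button scene [ -9.2 -82.6  30. ] [-15.3 -82.7  30. ]
```

```bash
python3 - <<'E'
from h import *
u=np.array([.9986,-.053]);v=np.array([.053,.9986]);O=np.array([.517,-.0858])+.0597*u
im=cv2.imread("pics/s4.png");print({k:np.round(v,2) for k,v in env.get_obs().items() if k in("tcp_pos","ft_force","torque")})
# draw model overlays for C=42 and C=55 ; scene bias b
i=im[200:275,215:290];S=8;I=cv2.resize(i,None,fx=S,fy=S,interpolation=cv2.INTER_NEAREST)
def px(x,y,z,b=(0,0)):
    p=O+x*u+y*v;q=proj("scene",[*p,z])+b;return tuple(np.int32((q-[215,200]+.5)*S))
b=np.array([1.7,1.7])
def line(pts,c):
    for p,q in zip(pts,pts[1:]):cv2.line(I,px(*p,b),px(*q,b),c,1)
line([(.038,-.035,.0505),(.038,.035,.0505)],(0,255,255))
line([(.12,-.115,.064),(.12,.05,.064)],(0,255,255))
line([(-.124,-.019,.031),(-.004,-.019,.031)],(0,255,0))
line([(-.124,-.019,.022),(-.004,-.019,.022)],(255,0,255))
for C,c in((.042,(255,255,255)),(.055,(0,0,0))):line([(C-.055,-.03,.035),(C-.022,-.03,.035),(C-.022,-.03,.042),(C+.055,-.03,.042)],c);line([(C-.022,-.03,.042),(C-.022,.03,.042)],c)
cv2.imwrite("pics/c5.png",I)
E
```

```text
{'tcp_pos': array([ 0.58, -0.09,  0.04]), 'ft_force': array([-10.75,   1.17,  18.97]), 'torque': array([0.17, 2.58, 0.02])}
```

View pics/c5.png

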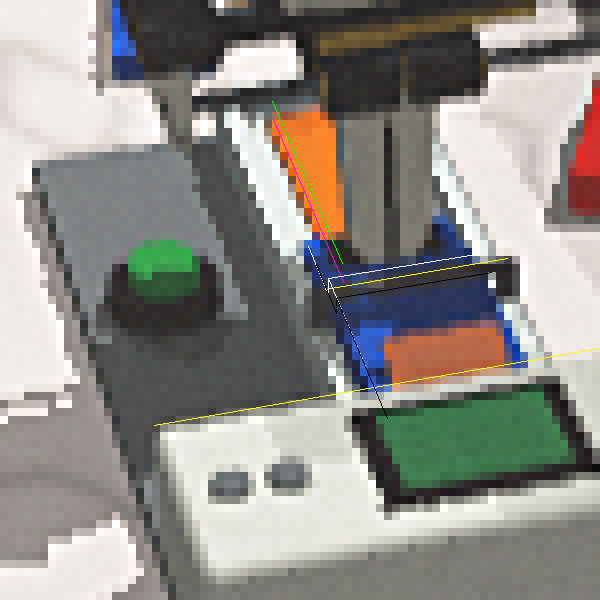

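The overlay fits the picture: bar, housing edge and plate line up. It puts the cassette at x ≈ 40 with the plate still down, so about 13 mm remain, with the nose under the leaf slope. I'll ease the downward force and push with a small sideways wiggle.

Emit:
carry_out:
  rows:
    - [[-0.1,0,-0.08,0,0,0,0],[-0.1,0.1,0,0,0,0,0],[-0.1,-0.1,-0.03,0,0,0,0],[-0.1,-0.1,0,0,0,0,0],[-0.1,0.1,-0.03,0,0,0,0],[-0.1,0,0,0,0,0,0],[0,0,0,0,0,0,0]]

```text
time: 9.72
tcp_pos: [0.5894, -0.0895, 0.0354]
orientation: [-0.083, -3.125, -0.001]
ft_force: [-10.9, 0.3, 11.8]
opening: 0.0004
gripper_force: 8.5
```

Emit:
carry_out:
  rows:
    - [[-0.2,0,0,0,0,0,0],[-0.2,0,0,0,0,0,0],[-0.2,0,-0.03,0,0,0,0],[-0.1,0.1,0,0,0,0,0],[-0.1,-0.1,0,0,0,0,0],[0,0,0,0,0,0,0]]

```text
time: 10.22
tcp_pos: [0.5897, -0.0895, 0.0355]
orientation: [-0.083, -3.108, -0.003]
ft_force: [-21.2, 1.6, 24.1]
opening: 0.0003
gripper_force: 14.8
```

Emit:
carry_out:
  rows:
    - [[-0.2,0,-0.08,0,0,0,0],[-0.2,0,-0.08,0,0,0,0],[-0.2,0,-0.05,0,0,0,0],[-0.2,0,-0.05,0,0,0,0],[0,0,0,0,0,0,0]]

```text
time: 10.63
tcp_pos: [0.6065, -0.0905, 0.0367]
orientation: [-0.083, -3.127, -0.0]
ft_force: [-5.6, -0.3, -0.0]
opening: 0.0006
gripper_force: 2.9
```

```bash
python3 - <<'E'
from h import *
o=env.get_obs();print({k:np.round(o[k],3) for k in("tcp_pos","ft_force","torque","joints","joint_torque")})
E
```

```text
{'tcp_pos': array([ 0.606, -0.091,  0.037]), 'ft_force': array([-5.636e+00, -3.020e-01, -1.000e-03]), 'torque': array([-0.043,  1.408,  0.051]), 'joints': array([ 0.095,  0.779,  0.029,  1.695, -0.031,  0.681,  1.658]), 'joint_torque': array([ -0.724, -49.283,   0.312, -15.375,  -0.184,  -1.739,  -0.   ])}
```

It slipped through: the TCP moved 17 mm and the vertical force is gone. I back off, lift clear and look.

Emit:
carry_out:
  rows:
    - [[0.4,0,0,0,0,0,0],[0.6,0,0,0,0,0,0],[0,0,-2,0,0,0,0],[0,0,-3,0,0,0,0],[1,0,-3,0,0,0,0],[3,0,-2,0,0,0,0],[4,0,0,0,0,0,0],[4,0,0,0,0,0,0],[4,0,0,0,0,0,0],[0,0,0,0,0,0,0],[0,0,0,0,0,0,0]]

```text
time: 11.55
tcp_pos: [0.4402, -0.0813, 0.1388]
orientation: [-0.083, -3.139, -0.0]
ft_force: [1.4, -1.3, 0.6]
opening: 0.0003
gripper_force: 0.0
```

```bash
python3 - <<'E'
from h import *
snap("scene","s6");snap("top","t6")
i=cv2.imread("pics/s6.png")[200:275,215:290];j=cv2.imread("pics/t6.png")[165:265,285:360]
cv2.imwrite("pics/c6.png",np.hstack([cv2.resize(i,(440,440),interpolation=cv2.INTER_CUBIC),cv2.resize(j,(330,440),interpolation=cv2.INTER_CUBIC)]))
E
```

```text
(no output)
```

View pics/c6.png

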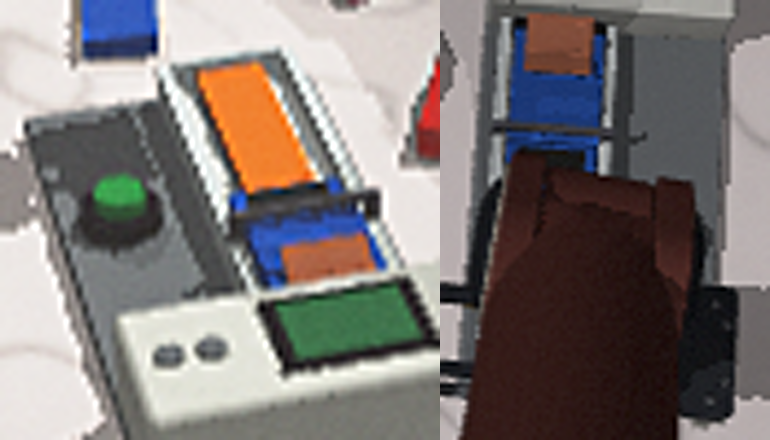

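```bash
python3 - <<'E'
from h import *
u=np.array([.9986,-.053]);v=np.array([.053,.9986]);O=np.array([.517,-.0858])+.0597*u
im=cv2.imread("pics/s6.png");jm=cv2.imread("pics/t6.png")
def draw(im,cam,x0,y0,w,h,S,b):
    I=cv2.resize(im[y0:y0+h,x0:x0+w],None,fx=S,fy=S,interpolation=cv2.INTER_NEAREST)
    def L(pts,c):
        P=[np.int32((proj(cam,[*(O+x*u+y*v),z])+b-[x0,y0]+.5)*S) for x,y,z in pts]
        cv2.polylines(I,[np.array(P)],False,c,1)
    L([(.038,-.035,.0505),(.038,.035,.0505)],(0,255,255))
    for z,c in((.031,(0,255,0)),(.022,(255,0,255))):L([(-.124,-.019,z),(-.004,-.019,z),(-.004,.019,z),(-.124,.019,z),(-.124,-.019,z)],c)
    C=.055;L([(C-.055,-.03,.035),(C-.022,-.03,.035),(C-.022,-.03,.042),(C+.055,-.03,.042),(C+.055,.03,.042),(C-.022,.03,.042),(C-.022,-.03,.042)],(255,255,255));return I
a=draw(im,"scene",225,200,66,75,6,np.array([1.7,1.7]));b=draw(jm,"top",290,165,60,75,6,np.zeros(2))
cv2.imwrite("pics/c7.png",np.hstack([a,b]))
E
```

```text
(no output)
```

View pics/c7.png

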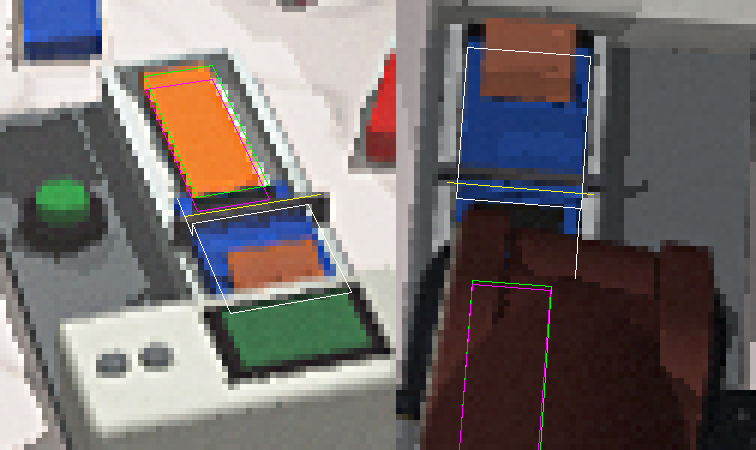

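The plate matches the raised outline (green) and the cassette matches the home outline in both views, so it is home and locked. Now the button.

Emit:
carry_out:
  rows:
    - [[-3.05,-2.08,0,0,0,0,0],[-3.05,-2.08,0,0,0,0,0],[-3.05,-2.08,0,0,0,0,0],[-3.05,-2.08,0,0,0,0,0],[0,0,3,0,0,0,0],[0,0,3,0,0,0,0],[0,0,3,0,0,0,0],[0,0,0.5,0,0,0,0],[0,0,0.5,0,0,0,0],[0,0,0,0,0,0,0],[0,0,0,0,0,0,0]]

```text
time: 12.57
tcp_pos: [0.5621, -0.1713, 0.0401]
orientation: [0.081, 3.137, -0.001]
ft_force: [-0.2, 0.3, -0.0]
opening: 0.0007
gripper_force: 0.0
```

Emit:
carry_out:
  rows:
    - [[0.4,0,0.3,0,0,0,0],[0,0,0.3,0,0,0,0],[0,0,0.3,0,0,0,0],[0,0,0.2,0,0,0,0],[0,0,0,0,0,0,0],[0,0,0,0,0,0,0]]

```text
time: 13.07
tcp_pos: [0.5567, -0.1711, 0.0285]
orientation: [0.082, 3.139, -0.001]
ft_force: [-0.0, -0.6, 4.7]
opening: 0.0003
gripper_force: 2.4
```

Emit:
carry_out:
  rows:
    - [[0,0,0.15,0,0,0,0],[0,0,0.15,0,0,0,0],[0,0,0.1,0,0,0,0],[0,0,0,0,0,0,0],[0,0,0,0,0,0,0]]

```text
time: 13.48
tcp_pos: [0.5568, -0.1712, 0.028]
orientation: [0.083, 3.139, -0.001]
ft_force: [-6.9, 1.6, 26.4]
opening: 0.0002
gripper_force: 13.2
```

Firm bottom at 26 N, so the button is fully down. I lift away.

Emit:
carry_out:
  rows:
    - [[0,0,-1,0,0,0,0],[0,0,-3,0,0,0,0],[0,0,-4,0,0,0,0],[0,0,-4,0,0,0,0],[4,0,-2,0,0,0,0],[4,0,0,0,0,0,0],[4,0,0,0,0,0,0],[0,0,0,0,0,0,0],[0,0,0,0,0,0,0],[0,0,0,0,0,0,0]]

```text
time: 14.32
tcp_pos: [0.4402, -0.1647, 0.1626]
orientation: [0.082, 3.139, -0.001]
ft_force: [1.4, 0.3, 0.6]
opening: 0.0007
gripper_force: 0.0
```

```bash
python3 - <<'E'
from h import *
snap("scene","s8")
a,b=[cv2.imread(f"pics/{n}.png")[200:275,215:290] for n in("s6","s8")]
cv2.imwrite("pics/c8.png",np.hstack([cv2.resize(x,(400,400),interpolation=cv2.INTER_CUBIC) for x in(a,b)]))
E
```

```text
(no output)
```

View pics/c8.png

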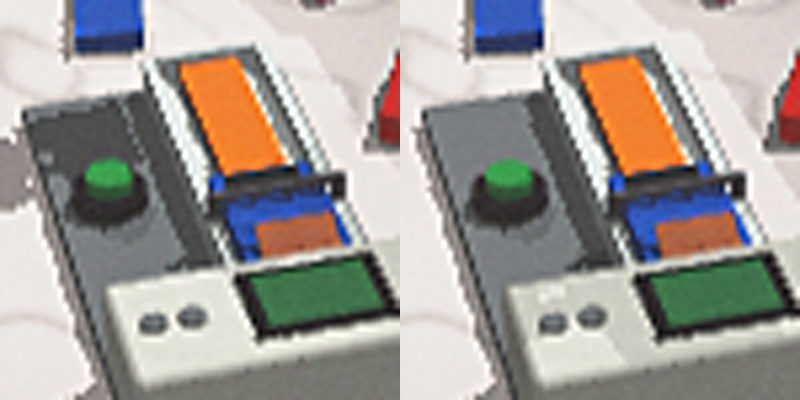

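The button is up again at (508,180), and the cassette and plate are unchanged. I hand in.

```bash
python3 -c "
from cell import env
print(env.job_done())"
```

```text
the job is handed in; nothing more can be done
None
```

The job is handed in, but no verdict came back: by camera the cassette is home under the leaf spring with the plate up, and the button was pressed to its stop and is up again.

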